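# Click the charged battery into the charcoal blower

### The arm

A 6-joint arm with a two-finger parallel gripper is mounted at the origin on the work surface. World frame = base frame: x ahead of the robot, y to its left, z up, the work surface at z = 0. Lengths are in m, angles in degrees, forces in N, time in s.
With the tool pointing down it reaches from about 0.4 to 0.825 m from the base axis. Payload 7 kg.
Tool frame: the origin (TCP) lies between the finger pads; the fingertips stand 11 mm ahead of it and the grasp point (between the pads) lies 8 mm behind it; z points along the fingers, y is the direction in which the jaws open and shut (so a half turn about z gives the same grasp; the last joint's range is limited). The gripper opens to 88 mm and grips with 3 to 60 N. Pads are 19 mm wide; open, the fingers measure 130 mm over their backs; the gripper's body (78 mm by 193 mm) begins 47 mm behind the grasp point.
Start: joints at [81.194, 20.546, 0.682, 0, -70.136, -16.507], TCP at [0.289, 0.61, 0.238] pointing down, gripper open.
Joint ranges: [-176.03, 176.03], [-82.01, 121.73], [-58.28, 71.71], [-173.87, 95.51], [-174.79, -0.11], [-173.66, 173.66]. Speed limits (degrees/s): [136.94, 136.94, 172.46, 180, 180, 180].

### API

Orientations are given as [roll, pitch, yaw] about the fixed x, y, z axes, in that order (R = Rz(yaw) Ry(pitch) Rx(roll)).
In Python, from plant import r gives the robot as it stands.
- The arm moves only by the shell command python3 -m inch 'ROWS' [OPENING] [FORCE]. ROWS is JSON, a list of rows, each an object of numbers: "x", "y", "z": the shift along the tool's x, y, z as a fraction of full scale; "yaw": the turn about the tool's z as a fraction of full scale. In form: [{"x": .., "y": .., "z": .., "yaw": ..}, ...]. A call has 1 to 5 rows; each row shifts and turns the pose as measured when the row begins, along the tool's axes as they then stand; what a row does not reach is not made up. Full scale, the value 1, is 0.025 m for a shift and 4 degrees for a turn. A row lasts 1/12 s, in which the tool goes at most 41.7 mm and 7.16 degrees, less where a joint would pass 70% of its speed; a pose out of reach is approached as far as the arm can. A call with a number of a shift or a turn outside -1 to 1 is refused whole. A call with a gripper value outside its range is refused whole. OPENING is the opening, from -1 (shut) to 1 (fully open), set as the call begins (- or left out, the last holds). The fingers move at their own pace and stop on an object; FORCE is the grip in N (left out, the last holds). Time passes only in rows, so rows that do not move let the fingers close. It gives the time, the measured TCP pose, the force and the opening at its end, in the units of the state.
- r.get_state(): the state, without advancing time (a new reading comes with each control period).
- r.capture(name): name is "scene" or "top" or "wrist"; returns (picture, depth): 420x560x3 uint8, red, green, blue; 420x560 float32, m along the optical axis (not along the pixel's ray), 0 where there is no reading.
- r.camera_info(name): a dict with "mtx" (3x3 intrinsics, pixels), "pose" (4x4, takes a point from camera to world coordinates). Camera axes: x right, y down, z forward; pixel columns grow to the right and rows downward; lengths in m; the calibration is good to about 2 mm. A picture is of the moment at which its call begins: read the wrist's pose just before it. camera_info takes no time and is no camera call; for the wrist camera it gives the pose at the moment of the call.
- r.close_job(): hands the job in, once; it reports no verdict.
The state is a dict: "time_s": time; "joints": joint angles; "qd": joint speeds; "joint_torque": joint torques, N m; "tcp_pos": TCP position; "eef_rot": TCP orientation; "contact_force": force on the tool from outside, world axes, zero at the start; "moment": the same for the moment, N m; "gripper_width": finger opening in m.
Only numpy, scipy, OpenCV 4.12 (cv2) and the standard library are available. Lean on these libraries where they do the work, as an engineer would, in place of code of your own. Each camera call takes 0.05 s, during which the arm holds its last target. There are 200 camera calls.

### The job

Get the grill's cordless blower ready: take the charged battery pack (green lamp), stand it upright in the blower's battery dock and press it gently straight down, without dropping it in, until it is fully home and the orange spring catches at both ends have clicked over its shoulders, then let go. Leave the empty pack (red lamp) standing where it is.

Things in the scene. Friction and masses are not known exactly. Their poses are not given: they have to be found in the camera images.
- pack_full: Charged battery pack, upright, GREEN lamp plate on top; 0.4 kg. Black lower body 44 (x) x 72 (y) x 40 mm high; centred on it a grey grip block 36 (x) x 32 (y) x 45 mm high: 85 mm tall in all, with a flat 20 mm shoulder at each y end, 40 mm up. Origin: centre of underside, z up. Same after a half turn. Grip the grey block across x, about 65 mm above the underside.
- pack_flat: Empty battery pack: same shape, size and origin as the charged one, but with a RED lamp plate on top. Leave it standing.
- blower: Charcoal blower, fixed. Origin: on the bench, under the centre of its battery dock, z up. Dock: grey open well, inside 64 (x) x 86 mm (y), floor at 8 mm, walls to 34 mm, lips on the x sides flaring out to 45 mm. The pack enters upright, its y along the dock's y, either way round. Orange catch at each y end. Red housing, 90 mm high, from 85 to 225 mm on the -y side; steel nozzle to +x.
- catch (a joint): Travel (m) outward of the orange catch at the dock's +y end; its twin at the -y end mirrors it. 0 at rest or clicked in, about 0.010 while the pack holds it aside, 0.024 at most. 24 mm wide, top at 97 mm; nose to 26 mm from dock centre, flat underside 49.5 mm above the bench, sloped above. The pack coming down spreads both (about 5 to 12 N); they spring over its shoulders when it is on the floor.
Not all that is in view belongs to the job. Leave any turquoise look-alike of the pack_full alone. Leave any purple look-alike of the pack_flat alone.

How it is judged:
By the outcome, as a careful person would: the job done as asked, in the order asked, and still so for the second after the job is handed in, with the robot touching nothing.
It also fails if it takes over 35 s, if anything falls off the work surface, if the arm or the gripper's body presses on something with over 40 N, if the wrist force passes 120 N, or if a joint passes its speed limit or range.

## Working session

There is one attempt and no reset: what is moved stays moved. The work goes in short steps, Python scripts to look and compute and a shell command to move; the robot and the scene stay as the last step left them, time stands still between calls to the robot, and variables do not carry over. Pictures are saved under pics/ and viewed, about 8 in all and at most 12, crops included, and the job is handed in when it is done.

```bash
mkdir -p pics; cat > h.py <<'E'
import numpy as np, cv2
from plant import r
def cap(n,f=None):
    K=np.array(r.camera_info(n)["mtx"]);T=np.array(r.camera_info(n)["pose"])
    im,d=r.capture(n)
    v,u=np.mgrid[:420,:560]
    P=np.stack([(u-K[0,2])*d/K[0,0],(v-K[1,2])*d/K[1,1],d],-1)@T[:3,:3].T+T[:3,3]
    P[d==0]=np.nan
    if f: cv2.imwrite("pics/"+f,im[...,::-1])
    return im,P
E
python3 - <<'E'
from h import *
a,P=cap("top");b,Q=cap("scene")
cv2.imwrite("pics/top.png",a[...,::-1]);cv2.imwrite("pics/scene.png",b[...,::-1])
np.savez("t.npz",a=a,P=P,b=b,Q=Q)
s=r.get_state();print(s)
hsv=cv2.cvtColor(a,cv2.COLOR_RGB2HSV)
for n,lo,hi in [("green",45,75),("turq",80,98),("red",0,6),("orange",8,20),("purple",125,160)]:
    m=((hsv[...,0]>=lo)&(hsv[...,0]<=hi)&(hsv[...,1]>120)&(hsv[...,2]>70)).astype(np.uint8)
    k,l,st,c=cv2.connectedComponentsWithStats(m)
    for i in range(1,k):
        if st[i,4]>15: print(n,st[i],c[i].round(),np.nanmedian(P[l==i],0).round(4))
E
```

```text
{'time_s': 0.1, 'joints': array([ 8.11931244e+01,  2.05862671e+01,  6.39993304e-01, -1.56670891e-02,
       -7.01359383e+01, -1.65039127e+01]), 'qd': array([ 0.00074201, -0.04395822,  0.09182642,  0.08651327, -0.07139835,
       -0.03027878]), 'joint_torque': array([-4.20828264e-04, -5.84164596e+01,  2.93753421e+01,  7.01551482e+00,
        1.02330212e-02, -4.67171731e-05]), 'tcp_pos': array([0.28847003, 0.60980192, 0.23674226]), 'eef_rot': array([ 1.79916991e+02, -9.23455058e-03, -2.53161157e+01]), 'contact_force': array([ 0.5113254 ,  0.21394808, -0.03798957]), 'moment': array([ 0.0052861 , -0.00873022,  0.04432966]), 'gripper_width': 0.08754423535472591}
green [148 246  22  23 349] [158. 257.] [0.4915 0.3243 0.0852]
green [187 257   6  18  20] [190. 265.] [0.4815 0.2893 0.0262]
green [228 261  20  23 363] [238. 272.] [0.4671 0.2053 0.085 ]
turq [141 241  51  38 700] [169. 260.] [0.4879 0.3094 0.0395]
red [114 116  21  20 239] [124. 126.] [0.6996 0.3847 0.0852]
red [151 141   9  14  20] [155. 148.] [0.6832 0.3519 0.0226]
red [109 182  21  21 321] [119. 192.] [0.5927 0.3875 0.085 ]
red [ 424  188  111   99 6504] [474. 239.] [ 0.5043 -0.1352  0.0883]
orange [     0     56    560    364 154398] [267. 234.] [ 0.5482  0.1641 -0.001 ]
orange [340 224  23  20 409] [351. 234.] [0.5213 0.035  0.0786]
orange [395 225  32  20 566] [411. 235.] [ 0.5184 -0.0588  0.0769]
orange [ 338  306   34  114 1042] [354. 377.] [ 0.2904  0.0257 -0.0011]
purple [109 113  49  49 684] [135. 140.] [0.6874 0.374  0.0394]
```

View pics/top.png

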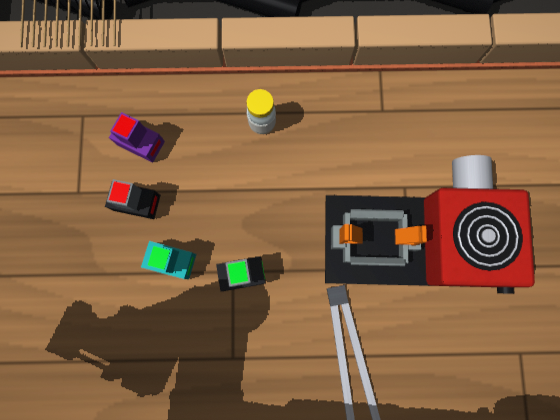

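View pics/scene.png

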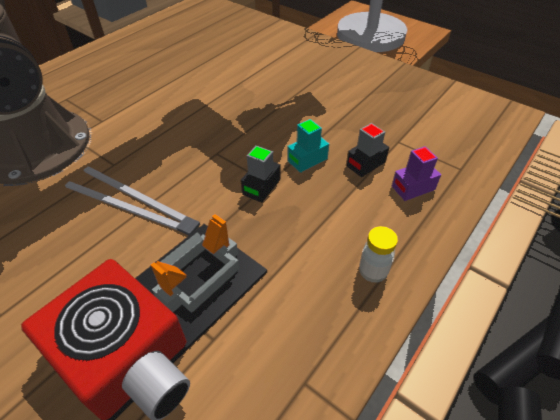

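Candidates by top-view pixel:
- Green lamp on a black body (238,272): fits the description of pack_full, so I choose it.
- Green lamp on a turquoise body (158,257): the look-alike.
- Red lamp on a black body (119,192): pack_flat.
- Red lamp on a purple body (124,126): the look-alike.

The dock is at about (377,236), with the housing towards -y.

```bash
python3 - <<'E'
from h import *
z=np.load("t.npz");a,b=z["a"],z["b"]
c1=cv2.resize(a[235:300,200:290],None,fx=4,fy=4);c2=cv2.resize(a[190:290,320:440],None,fx=3.3,fy=2.6)
c2=cv2.resize(c2,(396,260));cv2.imwrite("pics/crop.png",np.hstack([c1,c2])[...,::-1])
def rect(P,c,rad,z0,z1,n):
    q=P.reshape(-1,3);q=q[(np.hypot(q[:,0]-c[0],q[:,1]-c[1])<rad)&(q[:,2]>z0)&(q[:,2]<z1)]
    R=cv2.minAreaRect((q[:,:2]*1000).astype(np.float32));print(n,len(q),np.round(R[0],1),np.round(R[1],1),round(R[2],1),np.median(q[:,2]).round(4))
for k in "PQ":
    P=z[k];print(k)
    rect(P,(.467,.205),.06,.081,.09,"pack top");rect(P,(.467,.2),.055,.037,.043,"shoulder")
    rect(P,(.504,-.155),.13,.087,.0925,"housing");rect(P,(.52,-.01),.075,.028,.05,"dock walls")
    rect(P,(.52,-.01),.075,.043,.047,"lips");rect(P,(.52,-.01),.03,.004,.012,"floor")
    rect(P,(.5213,.04),.03,.055,.1,"catch+");rect(P,(.5184,-.0588),.022,.055,.1,"catch-")
    rect(P,(.5213,.04),.04,.093,.1,"catch+top");rect(P,(.5184,-.0588),.03,.093,.1,"catch-top")
E
```

```text
P
pack top 522 [467.4 205.9] [36.  32.1] 9.5 0.0848
shoulder 647 [467.5 205.9] [44.1 72. ] 9.2 0.039
housing 7315 [ 515.7 -148.9] [177.  146.2] 87.6 0.0897
dock walls 1462 [522.1 -13.6] [139.9  89.6] 88.8 0.0374
lips 140 [521.5 -14.5] [84.  88.2] 87.4 0.0438
floor 825 [519.  -12.3] [54.3 59.3] 68.0 0.0071
catch+ 351 [523.4  29.7] [32.9 24. ] 87.8 0.0842
catch- 484 [519.7 -59.1] [34.5 24.2] 88.1 0.081
catch+top 97 [523.8  40.6] [10.9 23.3] 87.3 0.0956
catch-top 89 [518.6 -70.4] [11.8 23. ] 85.8 0.0956
Q
pack top 288 [466.1 204.8] [37.8 34. ] 9.4 0.0861
shoulder 327 [466.5 204.6] [46.2 75.9] 8.4 0.0405
housing 8645 [ 515.4 -151. ] [178.  148.8] 87.6 0.0905
dock walls 1528 [520.7 -14.9] [139.1  90.8] 86.7 0.0381
lips 275 [521.  -17.4] [120.3  90. ] 87.9 0.0443
floor 765 [514.   -9.5] [59.7 47.1] 85.9 0.0085
catch+ 588 [522.7  27.4] [33.9 25.7] 89.0 0.0782
catch- 509 [518.7 -61. ] [33.8 26. ] 88.4 0.079
catch+top 98 [523.2  38.3] [11.8 24.6] 89.9 0.0965
catch-top 128 [518.5 -71.7] [12.5 24.5] 89.9 0.0964
```

View pics/crop.png

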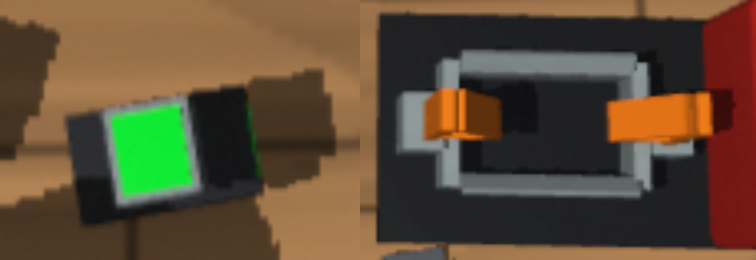

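The crop confirms it: the black body with the green lamp (crop 150,150) is pack_full, at about (0.467, 0.206) with yaw about 9.3°. The dock centre is about (0.521, -0.015) with yaw about -2.5°.

```bash
cat > g.py <<'E'
import sys;from h import *
# remaining move to x y z yaw, in tool-axis units
X=np.array(list(map(float,sys.argv[1:4])));yw=float(sys.argv[4]);s=r.get_state()
from scipy.spatial.transform import Rotation as Ro
M=Ro.from_euler("xyz",s["eef_rot"],degrees=True).as_matrix()
d=M.T@(X-s["tcp_pos"])/.025
print("t",round(s["time_s"],2),"tcp",s["tcp_pos"].round(4),s["eef_rot"].round(2),"F",s["contact_force"].round(1),"w",round(s["gripper_width"],4),"| to go xyz",d.round(2),"yaw",round(-((yw-s["eef_rot"][2]+180)%360-180)/4,2))
E
python3 -m inch '[{"x":0.9,"y":0.8,"yaw":1},{"x":0.9,"y":0.8,"yaw":1},{"x":0.9,"y":0.8,"yaw":1},{"x":0.9,"y":0.8,"yaw":1},{"x":0.9,"y":0.8,"yaw":1}]' 1 30; python3 g.py .467 .2057 .12 -80.7
```

```text
t 0.1 tcp [0.2885 0.6098 0.2367] [ 1.7992e+02 -1.0000e-02 -2.5320e+01] F [ 0.5  0.2 -0. ] w 0.0875 | to go xyz [13.37 11.55  4.69] yaw 13.85validation failed for argument at $[0]...
```

```bash
python3 -m inch '[{"x":0.9,"y":0.8,"z":0,"yaw":1},{"x":0.9,"y":0.8,"z":0,"yaw":1},{"x":0.9,"y":0.8,"z":0,"yaw":1},{"x":0.9,"y":0.8,"z":0,"yaw":1},{"x":0.9,"y":0.8,"z":0,"yaw":1}]' 1 30; echo; python3 g.py .467 .2057 .12 -80.7
```

```text
time_s: 0.52
tcp_pos: [0.3263, 0.4637, 0.2316]
eef_rot: [179.6, -0.2, -45.8]
contact_force: [-0.1, -0.4, 1.3]
gripper_width: 0.0878

t 0.52 tcp [0.3263 0.4637 0.2316] [179.59  -0.23 -45.78] F [-0.1 -0.4  1.3] w 0.0878 | to go xyz [11.3   3.13  4.53] yaw 8.73
```

```bash
python3 -m inch '[{"x":1,"y":0,"z":0.1,"yaw":1},{"x":1,"y":0,"z":0.1,"yaw":1},{"x":1,"y":0,"z":0.1,"yaw":1},{"x":1,"y":-0.1,"z":0.1,"yaw":1},{"x":1,"y":-0.1,"z":0.1,"yaw":1}]'; echo; python3 g.py .467 .2057 .12 -80.7
```

```text
time_s: 0.93
tcp_pos: [0.4036, 0.3574, 0.2193]
eef_rot: [179.6, -0.3, -66.7]
contact_force: [-0.2, 0.0, 0.2]
gripper_width: 0.0878

t 0.93 tcp [0.4036 0.3574 0.2193] [179.63  -0.34 -66.71] F [-0.2  0.   0.2] w 0.0878 | to go xyz [6.55 0.04 4.01] yaw 3.5
```

```bash
python3 -m inch '[{"x":1,"y":0.1,"z":0.3,"yaw":0.9},{"x":1,"y":0.2,"z":0.4,"yaw":0.9},{"x":1,"y":0.3,"z":0.5,"yaw":0.9},{"x":1,"y":0.3,"z":0.5,"yaw":0.7},{"x":1,"y":0.3,"z":0.5,"yaw":0}]'; echo; python3 g.py .467 .2057 .12 -80.7
```

```text
time_s: 1.35
tcp_pos: [0.4114, 0.2246, 0.1638]
eef_rot: [179.8, -0.4, -81.4]
contact_force: [-0.4, 0.9, -0.4]
gripper_width: 0.0878

t 1.35 tcp [0.4114 0.2246 0.1638] [179.84  -0.36 -81.38] F [-0.4  0.9 -0.4] w 0.0878 | to go xyz [ 1.07 -2.09  1.75] yaw -0.17
```

```bash
python3 -m inch '[{"x":0.4,"y":-0.9,"z":0.3,"yaw":-0.1},{"x":0.3,"y":-0.7,"z":0.3,"yaw":-0.1},{"x":0.1,"y":-0.3,"z":0.3,"yaw":0},{"x":0,"y":0,"z":0,"yaw":0}]'; echo; python3 g.py .467 .2057 .12 -80.7
```

```text
time_s: 1.68
tcp_pos: [0.4585, 0.2037, 0.1372]
eef_rot: [179.5, -0.5, -80.8]
contact_force: [0.7, -0.0, 0.5]
gripper_width: 0.0875

t 1.68 tcp [0.4585 0.2037 0.1372] [179.49  -0.49 -80.81] F [ 0.7 -0.   0.5] w 0.0875 | to go xyz [-0.03 -0.35  0.69] yaw -0.03
```

```bash
python3 -m inch '[{"x":0,"y":-0.35,"z":0.4,"yaw":0},{"x":0,"y":0,"z":0.4,"yaw":0},{"x":0,"y":0,"z":0,"yaw":0}]'; echo; python3 g.py .467 .2057 .057 -80.7
```

```text
time_s: 1.93
tcp_pos: [0.4665, 0.205, 0.116]
eef_rot: [179.4, -0.5, -80.9]
contact_force: [-0.9, 0.1, -0.6]
gripper_width: 0.0878

t 1.93 tcp [0.4665 0.205  0.116 ] [179.43  -0.51 -80.95] F [-0.9  0.1 -0.6] w 0.0878 | to go xyz [-0.04 -0.05  2.36] yaw -0.06
```

```bash
python3 -m inch '[{"x":0,"y":0,"z":0.6,"yaw":0},{"x":0,"y":0,"z":0.6,"yaw":0},{"x":0,"y":0,"z":0.6,"yaw":-0.06},{"x":0,"y":-0.05,"z":0.3,"yaw":0},{"x":0,"y":0,"z":0,"yaw":0}]'; echo; python3 g.py .467 .2057 .057 -80.7
```

```text
time_s: 2.35
tcp_pos: [0.4653, 0.2069, 0.0635]
eef_rot: [179.5, -0.5, -80.6]
contact_force: [-1.1, 0.3, 0.2]
gripper_width: 0.0877

t 2.35 tcp [0.4653 0.2069 0.0635] [179.51  -0.46 -80.57] F [-1.1  0.3  0.2] w 0.0877 | to go xyz [ 0.06 -0.06  0.26] yaw 0.03
```

```bash
python3 -m inch '[{"x":0.06,"y":-0.06,"z":0.25,"yaw":0},{"x":0,"y":0,"z":0,"yaw":0}]'; echo; python3 g.py .467 .2057 .057 -80.7;  python3 -m inch '[{"x":0,"y":0,"z":0,"yaw":0},{"x":0,"y":0,"z":0,"yaw":0},{"x":0,"y":0,"z":0,"yaw":0},{"x":0,"y":0,"z":0,"yaw":0},{"x":0,"y":0,"z":0,"yaw":0}]' -1 40; echo; python3 g.py .467 .2057 .057 -80.7
```

```text
time_s: 2.52
tcp_pos: [0.4669, 0.2063, 0.0577]
eef_rot: [179.5, -0.5, -80.5]
contact_force: [0.4, -0.9, 1.5]
gripper_width: 0.0878

t 2.52 tcp [0.4669 0.2063 0.0577] [179.53  -0.45 -80.51] F [ 0.4 -0.9  1.5] w 0.0878 | to go xyz [ 0.02 -0.    0.03] yaw 0.05
time_s: 2.93
tcp_pos: [0.468, 0.2074, 0.0601]
eef_rot: [179.7, -0.3, -80.5]
contact_force: [0.6, -0.1, -0.3]
gripper_width: 0.0601

t 2.93 tcp [0.468  0.2074 0.0601] [179.72  -0.34 -80.5 ] F [ 0.6 -0.1 -0.3] w 0.0601 | to go xyz [0.06 0.05 0.13] yaw 0.05
```

```bash
python3 -m inch '[{"x":0.05,"y":0.04,"z":0.1,"yaw":0},{"x":0,"y":0,"z":0,"yaw":0},{"x":0,"y":0,"z":0,"yaw":0},{"x":0,"y":0,"z":0,"yaw":0},{"x":0,"y":0,"z":0,"yaw":0}]' -1 40; echo; python3 -m inch '[{"x":0,"y":0,"z":0,"yaw":0},{"x":0,"y":0,"z":0,"yaw":0}]'; echo;python3 g.py .467 .2057 .057 -80.7
```

```text
time_s: 3.35
tcp_pos: [0.467, 0.2056, 0.0578]
eef_rot: [179.7, -0.3, -80.5]
contact_force: [-0.2, -0.2, 0.2]
gripper_width: 0.0355

time_s: 3.52
tcp_pos: [0.467, 0.2056, 0.0578]
eef_rot: [179.7, -0.3, -80.5]
contact_force: [-1.1, -1.2, 0.5]
gripper_width: 0.0359

t 3.52 tcp [0.467  0.2056 0.0578] [179.72  -0.33 -80.52] F [-1.1 -1.2  0.5] w 0.0359 | to go xyz [-0.   -0.    0.03] yaw 0.04
```

```bash
python3 -m inch '[{"x":0,"y":0,"z":-0.3,"yaw":0},{"x":0,"y":0,"z":-0.6,"yaw":0},{"x":0,"y":0,"z":-1,"yaw":0},{"x":0,"y":0,"z":-1,"yaw":0},{"x":0,"y":0,"z":-1,"yaw":0}]'; echo; python3 g.py .5212 -.015 .185 -92.5
```

```text
time_s: 3.93
tcp_pos: [0.4626, 0.2024, 0.1525]
eef_rot: [178.9, -0.8, -80.7]
contact_force: [0.0, 0.6, -4.0]
gripper_width: 0.0361

t 3.93 tcp [0.4626 0.2024 0.1525] [178.86  -0.8  -80.65] F [ 0.   0.6 -4. ] w 0.0361 | to go xyz [ 8.98 -0.88 -1.19] yaw 2.96
```

```bash
python3 -m inch '[{"x":0.4,"y":0,"z":-0.7,"yaw":0.4},{"x":0.7,"y":-0.1,"z":-0.4,"yaw":0.5},{"x":0.8,"y":-0.1,"z":-0.2,"yaw":0.5},{"x":0.8,"y":-0.1,"z":0,"yaw":0.5},{"x":0.8,"y":-0.1,"z":0,"yaw":0.5}]'; echo; python3 g.py .5212 -.015 .185 -92.5
```

```text
time_s: 4.35
tcp_pos: [0.4826, 0.1181, 0.1953]
eef_rot: [179.4, -0.6, -90.3]
contact_force: [-0.5, 1.1, -2.7]
gripper_width: 0.0357

t 4.35 tcp [0.4826 0.1181 0.1953] [179.43  -0.61 -90.29] F [-0.5  1.1 -2.7] w 0.0357 | to go xyz [ 5.31 -1.58  0.45] yaw 0.55
```

```bash
python3 -m inch '[{"x":0.8,"y":-0.3,"z":0,"yaw":0.3},{"x":0.8,"y":-0.3,"z":0,"yaw":0.2},{"x":0.8,"y":-0.3,"z":0,"yaw":0},{"x":0.8,"y":-0.3,"z":0,"yaw":0},{"x":0.8,"y":-0.2,"z":0,"yaw":0}]'; echo; python3 g.py .5212 -.015 .185 -92.5;python3 -m inch '[{"x":0.6,"y":-0.1,"z":0,"yaw":0},{"x":0.4,"y":-0.1,"z":0,"yaw":0},{"x":0.2,"y":0,"z":0,"yaw":0},{"x":0,"y":0,"z":0,"yaw":0}]'; echo; python3 g.py .5212 -.015 .185 -92.5
```

```text
time_s: 4.77
tcp_pos: [0.5126, 0.0117, 0.1975]
eef_rot: [179.4, -0.6, -92.5]
contact_force: [-0.3, 0.6, -2.3]
gripper_width: 0.0357

t 4.77 tcp [0.5126 0.0117 0.1975] [179.36  -0.56 -92.53] F [-0.3  0.6 -2.3] w 0.0357 | to go xyz [ 1.05 -0.4   0.5 ] yaw -0.01
time_s: 5.1
tcp_pos: [0.5149, -0.0236, 0.1974]
eef_rot: [179.2, -0.6, -92.8]
contact_force: [-0.0, 0.4, -3.8]
gripper_width: 0.0359

t 5.1 tcp [ 0.5149 -0.0236  0.1974] [179.17  -0.58 -92.8 ] F [-0.   0.4 -3.8] w 0.0359 | to go xyz [-0.36 -0.24  0.49] yaw -0.07
```

```bash
python3 -m inch '[{"x":-0.36,"y":-0.24,"z":0.2,"yaw":-0.07},{"x":0,"y":0,"z":0,"yaw":0}]'; echo; python3 g.py .5212 -.015 .185 -92.5
python3 - <<'E'
from h import *
b,Q=cap("scene");w,W=cap("wrist")
cv2.imwrite("pics/s2.png",np.hstack([cv2.resize(b,(400,300)),cv2.resize(w,(400,300))])[...,::-1])
s=r.get_state()["tcp_pos"];zu=s[2]-.057
q=Q.reshape(-1,3);m=(abs(q[:,0]-s[0])<.06)&(abs(q[:,1]-s[1])<.07)&(q[:,2]<s[2]-.012)&(q[:,2]>zu-.03)
for z0 in np.arange(zu-.01,zu+.045,.005):
    k=q[m&(abs(q[:,2]-z0)<.0025)]
    if len(k)>5:print(round(z0-zu,3),len(k),k.min(0).round(4),k.max(0).round(4))
E
```

```text
time_s: 5.27
tcp_pos: [0.5213, -0.0141, 0.1921]
eef_rot: [179.2, -0.5, -92.6]
contact_force: [-0.6, -0.6, -3.1]
gripper_width: 0.0355

t 5.27 tcp [ 0.5213 -0.0141  0.1921] [179.19  -0.54 -92.57] F [-0.6 -0.6 -3.1] w 0.0355 | to go xyz [ 0.03 -0.    0.29] yaw -0.02
0.0 104 [ 0.4988 -0.0521  0.1334] [0.5447 0.0191 0.1382]
0.005 143 [ 0.4972 -0.0524  0.1384] [0.5445 0.0199 0.1432]
0.01 148 [ 0.4962 -0.0523  0.1433] [0.5447 0.0196 0.1482]
0.015 141 [ 0.4989 -0.0524  0.1483] [0.5448 0.0199 0.1532]
0.02 129 [ 0.4972 -0.0526  0.1533] [0.5454 0.0196 0.1582]
0.025 113 [ 0.4982 -0.0523  0.1583] [ 0.5441 -0.0131  0.1632]
0.03 115 [ 0.4979 -0.0522  0.1633] [ 0.544  -0.0147  0.1682]
0.035 100 [ 0.4986 -0.0521  0.1683] [ 0.5435 -0.0202  0.1732]
0.04 506 [ 0.4968 -0.0521  0.1733] [ 0.5434 -0.0213  0.1782]
0.045 19 [ 0.5043 -0.0321  0.1783] [ 0.5394 -0.0249  0.1807]
```

View pics/s2.png

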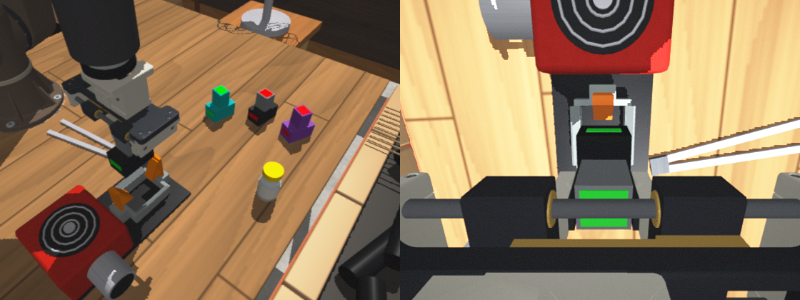

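The left half (scene) shows the pack held upright over the dock, at about (130,160). The right half (wrist) shows the green lamp at (603,208) between the pads, with the catch ahead at (602,105). The scene depth puts the pack within 1 mm of the dock centre, so I'll descend in short steps.

```bash
python3 -m inch '[{"x":0.03,"y":0,"z":0.5,"yaw":0},{"x":0,"y":0,"z":0.5,"yaw":0},{"x":0,"y":0,"z":0.3,"yaw":0},{"x":0,"y":0,"z":0.1,"yaw":0}]'; echo; python3 g.py .5212 -.015 .0655 -92.5
```

```text
time_s: 5.7
tcp_pos: [0.5211, -0.0128, 0.1579]
eef_rot: [179.3, -0.5, -92.3]
contact_force: [-0.7, 0.1, -3.6]
gripper_width: 0.0358

t 5.7 tcp [ 0.5211 -0.0128  0.1579] [179.34  -0.52 -92.3 ] F [-0.7  0.1 -3.6] w 0.0358 | to go xyz [ 0.06 -0.05  3.7 ] yaw 0.05
```

```bash
python3 -m inch '[{"x":0.08,"y":0,"z":0.25,"yaw":0},{"x":0,"y":0,"z":0.25,"yaw":0},{"x":0,"y":0,"z":0.25,"yaw":0},{"x":0,"y":0,"z":0.25,"yaw":0}]'; echo; python3 g.py .5212 -.015 .0655 -92.5; python3 -m inch '[{"x":0.03,"y":0,"z":0.25,"yaw":0},{"x":0,"y":0,"z":0.25,"yaw":0},{"x":0,"y":0,"z":0.25,"yaw":0}]'; echo; python3 g.py .5212 -.015 .0655 -92.5
```

```text
time_s: 6.03
tcp_pos: [0.5217, -0.0142, 0.1324]
eef_rot: [179.5, -0.5, -92.2]
contact_force: [1.2, 0.4, -3.5]
gripper_width: 0.0362

t 6.03 tcp [ 0.5217 -0.0142  0.1324] [179.46  -0.5  -92.2 ] F [ 1.2  0.4 -3.5] w 0.0362 | to go xyz [ 0.01 -0.01  2.68] yaw 0.07
time_s: 6.28
tcp_pos: [0.5232, -0.0153, 0.1134]
eef_rot: [179.7, -0.5, -92.1]
contact_force: [-0.0, 0.6, 3.9]
gripper_width: 0.0357

t 6.28 tcp [ 0.5232 -0.0153  0.1134] [179.66  -0.51 -92.15] F [-0.   0.6  3.9] w 0.0357 | to go xyz [-0.03  0.07  1.92] yaw 0.09
```

Contact with the catches has begun (about +7 N net). I'll keep pressing slowly.

```bash
python3 -m inch '[{"x":-0.03,"y":0.07,"z":0.25,"yaw":0.05},{"x":0,"y":0,"z":0.25,"yaw":0},{"x":0,"y":0,"z":0.25,"yaw":0}]'; echo; python3 g.py .5212 -.015 .0655 -92.5; python3 -m inch '[{"x":0,"y":0,"z":0.25,"yaw":0},{"x":0,"y":0,"z":0.2,"yaw":0}]'; echo; python3 g.py .5212 -.015 .0655 -92.5
```

```text
time_s: 6.53
tcp_pos: [0.5221, -0.0146, 0.0935]
eef_rot: [179.8, -0.5, -92.4]
contact_force: [0.6, -0.2, -1.5]
gripper_width: 0.0356

t 6.53 tcp [ 0.5221 -0.0146  0.0935] [179.79  -0.48 -92.38] F [ 0.6 -0.2 -1.5] w 0.0356 | to go xyz [0.01 0.03 1.12] yaw 0.03
time_s: 6.7
tcp_pos: [0.5215, -0.0147, 0.0804]
eef_rot: [179.7, -0.5, -92.4]
contact_force: [-0.5, 0.7, -1.3]
gripper_width: 0.0359

t 6.7 tcp [ 0.5215 -0.0147  0.0804] [179.72  -0.48 -92.39] F [-0.5  0.7 -1.3] w 0.0359 | to go xyz [0.01 0.01 0.59] yaw 0.03
```

```bash
python3 -m inch '[{"x":0,"y":0,"z":0.2,"yaw":0},{"x":0,"y":0,"z":0.15,"yaw":0},{"x":0,"y":0,"z":0.1,"yaw":0}]'; echo; python3 g.py .5212 -.015 .0655 -92.5; python3 -m inch '[{"x":0,"y":0,"z":0.1,"yaw":0},{"x":0,"y":0,"z":0.06,"yaw":0}]'; echo; python3 g.py .5212 -.015 .0655 -92.5
```

```text
time_s: 6.95
tcp_pos: [0.5206, -0.0149, 0.0665]
eef_rot: [179.6, -0.5, -92.4]
contact_force: [-0.2, -0.5, -3.7]
gripper_width: 0.0356

t 6.95 tcp [ 0.5206 -0.0149  0.0665] [179.6   -0.52 -92.4 ] F [-0.2 -0.5 -3.7] w 0.0356 | to go xyz [ 0.   -0.03  0.04] yaw 0.02
time_s: 7.12
tcp_pos: [0.5204, -0.0152, 0.0655]
eef_rot: [179.6, -0.6, -92.3]
contact_force: [-7.6, 2.5, 19.8]
gripper_width: 0.0356

t 7.12 tcp [ 0.5204 -0.0152  0.0655] [179.57  -0.6  -92.3 ] F [-7.6  2.5 19.8] w 0.0356 | to go xyz [-0.01 -0.03  0.  ] yaw 0.05
```

Firm floor contact at TCP z 0.0655, as expected. I'll check the catches before letting go.

```bash
python3 - <<'E'
from h import *
b,Q=cap("scene");w,W=cap("wrist")
c=cv2.resize(b[190:300,120:270],(400,293));cv2.imwrite("pics/s3.png",np.hstack([c,cv2.resize(w[:,:],(400,293))])[...,::-1])
hsv=cv2.cvtColor(b,cv2.COLOR_RGB2HSV);m=(abs(hsv[...,0].astype(int)-13)<5)&(hsv[...,1]>180)&(Q[...,2]>.05)
o=np.load("t.npz")["Q"]
def f(P,m,y0,y1):
    k=P[m&(abs(P[...,0]-.52)<.04)&(P[...,1]>y0)&(P[...,1]<y1)];return len(k),k[:,1].min().round(4),k[:,1].max().round(4),k[:,2].min().round(4)
hs=cv2.cvtColor(np.load("t.npz")["b"],cv2.COLOR_RGB2HSV);mo=(abs(hs[...,0].astype(int)-13)<5)&(hs[...,1]>180)&(o[...,2]>.05)
for y in((.0,.07),(-.1,-.03)):print("before",f(o,mo,*y),"now",f(Q,m,*y))
E
```

```text
Traceback (most recent call last):
ValueError: zero-size array to reduction operation minimum which has no identity
```

View pics/s3.png

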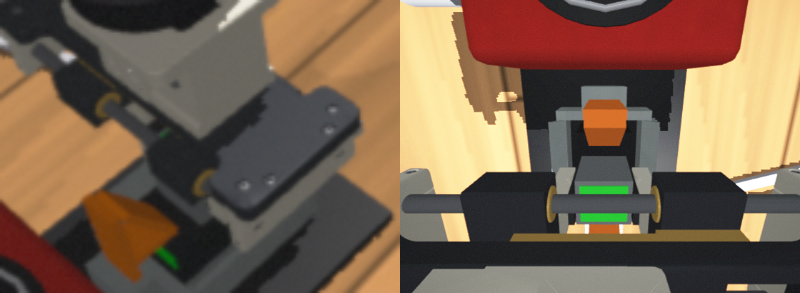

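The scene crop shows the -y catch leaning over the pack's shoulder at (130,235), and the wrist view shows it at (605,122) up near the grip block. Next I'll put numbers on both catches.

```bash
cat > c.py <<'E'
from h import *
o=np.load("t.npz")
def f(im,P,n):
    hs=cv2.cvtColor(im,cv2.COLOR_RGB2HSV);m=(hs[...,0]>=7)&(hs[...,0]<=16)&(hs[...,1]>170)&(P[...,2]>.055)&(P[...,2]<.105)&(abs(P[...,0]-.52)<.03)
    for y0,y1 in((.0,.07),(-.1,-.03)):
        k=P[m&(P[...,1]>y0)&(P[...,1]<y1)]
        if len(k)>8:
            t=k[k[:,2]>.093]; print(n,"y%+d"%(1 if y0==0 else -1),len(k),"y",np.percentile(k[:,1],[1,99]).round(4),"top y",np.median(t[:,1]).round(4) if len(t) else None,"zmax",k[:,2].max().round(4))
f(o["b"],o["Q"],"scene0");f(o["a"],o["P"],"top0")
for n in("scene","wrist","top"):f(*cap(n),n)
E
python3 c.py;python3 g.py .5212 -.015 .0655 -92.5
```

```text
scene0 y+1 578 y [0.0109 0.0437] top y 0.0394 zmax 0.0995
scene0 y-1 510 y [-0.078  -0.0447] top y -0.0734 zmax 0.0991
top0 y+1 347 y [0.0132 0.0464] top y 0.0422 zmax 0.0987
top0 y-1 480 y [-0.0755 -0.0429] top y -0.072 zmax 0.0988
scene y-1 502 y [-0.0779 -0.0446] top y -0.0733 zmax 0.0993
wrist y+1 532 y [0.0178 0.0224] top y None zmax 0.0765
wrist y-1 3431 y [-0.0785 -0.0454] top y -0.0742 zmax 0.0987
t 7.37 tcp [ 0.5204 -0.0151  0.0655] [179.59  -0.58 -92.31] F [-6.7  1.8 17.3] w 0.036 | to go xyz [-0.01 -0.03  0.  ] yaw 0.05
```

```bash
python3 -m inch '[{"x":0,"y":0,"z":0,"yaw":0},{"x":0,"y":0,"z":0,"yaw":0},{"x":0,"y":0,"z":0,"yaw":0},{"x":0,"y":0,"z":0,"yaw":0},{"x":0,"y":0,"z":0,"yaw":0}]' 0.4; echo;  python3 g.py .5212 -.015 .19 -92.5; python3 -m inch '[{"x":0,"y":0,"z":-0.3,"yaw":0},{"x":0,"y":0,"z":-0.5,"yaw":0},{"x":0,"y":0,"z":-0.8,"yaw":0},{"x":0,"y":0,"z":-1,"yaw":0},{"x":0,"y":0,"z":-1,"yaw":0}]'; echo;python3 g.py .5212 -.015 .19 -92.5
```

```text
time_s: 7.78
tcp_pos: [0.5217, -0.0147, 0.067]
eef_rot: [179.8, -0.5, -92.3]
contact_force: [0.0, 0.3, -0.3]
gripper_width: 0.0603

t 7.78 tcp [ 0.5217 -0.0147  0.067 ] [179.8   -0.53 -92.28] F [ 0.   0.3 -0.3] w 0.0603 | to go xyz [ 0.06  0.04 -4.92] yaw 0.06
time_s: 8.2
tcp_pos: [0.5184, -0.0151, 0.1554]
eef_rot: [179.1, -0.8, -92.3]
contact_force: [0.7, -0.1, -0.3]
gripper_width: 0.0616

t 8.2 tcp [ 0.5184 -0.0151  0.1554] [179.08  -0.77 -92.33] F [ 0.7 -0.1 -0.3] w 0.0616 | to go xyz [ 0.01 -0.09 -1.38] yaw 0.04
```

Now I'll raise the arm and back it off to +y so the view is clear.

```bash
python3 -m inch '[{"x":0,"y":0,"z":-1,"yaw":0},{"x":-0.3,"y":0,"z":-1,"yaw":0},{"x":-1,"y":0,"z":-1,"yaw":0},{"x":-1,"y":0,"z":-0.5,"yaw":0},{"x":-1,"y":0,"z":0,"yaw":0}]'; echo; python3 -m inch '[{"x":-1,"y":0,"z":0,"yaw":0},{"x":-1,"y":0,"z":0,"yaw":0},{"x":-1,"y":0,"z":0,"yaw":0},{"x":-1,"y":0,"z":0,"yaw":0},{"x":-1,"y":0,"z":0,"yaw":0}]'; python3 -m inch '[{"x":-0.6,"y":0,"z":0,"yaw":0},{"x":-0.3,"y":0,"z":0,"yaw":0},{"x":0,"y":0,"z":0,"yaw":0}]'; python3 c.py
python3 - <<'E'
from h import *
b,Q=cap("scene");t,P=cap("top")
cv2.imwrite("pics/s4.png",np.hstack([cv2.resize(b[190:300,120:270],(400,293)),cv2.resize(t,(400,300))[:293]])[...,::-1])
for n,p in("scene",Q),("top",P):
    q=p.reshape(-1,3);q=q[(abs(q[:,0]-.521)<.022)&(abs(q[:,1]+.015)<.02)&(q[:,2]>.08)&(q[:,2]<.12)]
    R=cv2.minAreaRect((q[:,:2]*1000).astype(np.float32));c,*_=np.linalg.lstsq(np.c_[q[:,:2]-q[:,:2].mean(0),np.ones(len(q))],q[:,2],rcond=None)
    print(n,"pack top",len(q),R,"z",np.median(q[:,2]).round(4),"slope deg",np.degrees(c[:2]).round(2))
E
```

```text
time_s: 8.62
tcp_pos: [0.5242, 0.0673, 0.2545]
eef_rot: [179.5, -0.6, -92.6]
contact_force: [0.6, 0.7, 0.1]
gripper_width: 0.061

time_s: 9.03
tcp_pos: [0.53, 0.1979, 0.2594]
eef_rot: [179.9, -0.4, -92.7]
contact_force: [0.1, 0.3, -0.9]
gripper_width: 0.0614
time_s: 9.28
tcp_pos: [0.531, 0.2253, 0.2597]
eef_rot: [179.9, -0.4, -92.5]
contact_force: [0.4, -0.5, 0.6]
gripper_width: 0.0613
scene0 y+1 578 y [0.0109 0.0437] top y 0.0394 zmax 0.0995
scene0 y-1 510 y [-0.078  -0.0447] top y -0.0734 zmax 0.0991
top0 y+1 347 y [0.0132 0.0464] top y 0.0422 zmax 0.0987
top0 y-1 480 y [-0.0755 -0.0429] top y -0.072 zmax 0.0988
scene y+1 559 y [0.0112 0.0439] top y 0.0391 zmax 0.0992
scene y-1 508 y [-0.0779 -0.0449] top y -0.0738 zmax 0.0991
wrist y+1 184 y [0.043  0.0447] top y None zmax 0.0773
top y+1 338 y [0.0133 0.0463] top y 0.0425 zmax 0.0984
top y-1 421 y [-0.0754 -0.0435] top y -0.0701 zmax 0.099
scene pack top 619 ((520.4718017578125, -16.033031463623047), (32.726661682128906, 38.22063446044922), 86.96300506591797) z 0.0937 slope deg [-6.86  5.35]
top pack top 570 ((521.5723266601562, -14.169462203979492), (32.106475830078125, 36.27535629272461), 87.12796020507812) z 0.0926 slope deg [ 2.39 -4.81]
```

View pics/s4.png

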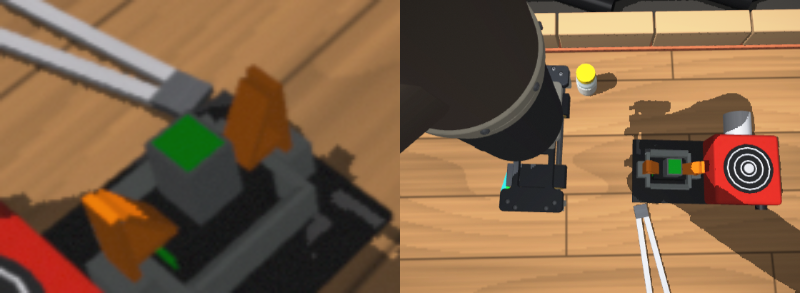

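The left crop shows the pack upright in the dock (lamp at 190,140), with both catches (130,235 and 260,120) closed over its shoulders. Both are back at their rest positions to within a millimetre or so, and the pack's top is at 93 mm, which is fully home.

```bash
python3 -c "
from plant import r
print(r.close_job())"
```

```text
the job is handed in; nothing more can be done
None
```

The charged pack (green lamp, black body) is standing upright in the blower's dock, fully home, with both orange catches over its shoulders. I gripped its grey block, pressed it straight down until it was firmly on the floor (about 20 N), let go and backed the arm away. The job was handed in at about 9.6 s on the robot's clock, and I did not touch the empty pack or either look-alike.

**Last checks:**
- **Pack height:** the top is at 92.6 mm in the top view and 93.7 mm in the scene view, against 93 mm expected.
- **Pack position:** it sits within about 1–2 mm of the dock centre in both views.
- **Catches:** after I let go, both were back where they were before insertion, within about 1 mm in the scene view and 2 mm in the top view.

**Failed or unclear checks:**
- **Tilt:** the final tilt fit disagreed between the two views, probably because it picked up points from the block's sides, so I did not rely on it.
- **Other packs:** I did not look closely at them at the end. The arm hid most of that area in the last top picture.
- **+y catch:** it could not be confirmed until the gripper was out of the way.

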